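# Snap the cork block into its spring-clip holder

## Task

Put the loose cork sanding block away in the empty one of the two spring-clip holders: set it lengthwise between the two yellow catches and press it down so that they spring aside, until it sits flat on the holder's pads and both catches have snapped back over its ends. Then let go of it.

Things in the scene. Friction and masses are not known exactly. Their poses are not given: they have to be found in the camera images.
- block_center (a point): Centre (half-way up) of the loose tan cork sanding block, 86 mm long (its y axis, roughly away from the robot; either end first), 52 wide (x), 30 high (z), 0.035 to 0.07 kg, lying flat on the bench. Near it, in any order, lie a red-brown dressing stick (150x29x24 mm) and a flat grey-green slip stone (111x46x13 mm), not wanted.
- clip_holder: The empty holder, fixed; its twin beside it has a cork block in it. Base plate 132x84x6 mm. Origin: underside centre, at bench height; x along it, away from the robot; z up. A seated block lies lengthwise along x over the origin on pads (tops 10 mm high, at x = +-28 mm; only the base plate between them), its centre 25 mm high. Side guides at the pads, 60 mm apart, flare to 80 at 36 mm height.
- catch_near (a joint): Yellow spring catch at the holder's -x end: 0 shut, positive swung outward, to 0.6 rad; a spring shuts it. Shut, its 24 mm wide nose reaches in to x = -36 mm, underside 42 mm high (2 mm over a seated block); from there it slopes out and up to x = -51 mm at 65 mm height. About 0.2 rad lets a centred block pass; pushing it down past both catches takes some 4 to 8 N.
- catch_far (a joint): The same catch at the holder's +x end, mirrored (nose to x = +36 mm): 0 shut, positive swung outward, to 0.6 rad.

How it is judged:
On the way:
1. the gripper presses the block past a catch, which is pushed open (contact force between the fingers and block above 0.5 N and value of joint any of catch_near, catch_far above 0.06 rad and horizontal distance between block_center and clip_holder below 0.03 m), for 0.02 s.
At the end, for the whole second after the job is handed in: The cork block lies released and at rest in the empty holder, along it within 10 degrees, its centre within 10 mm of the holder's middle lengthwise and sideways and 20 to 30 mm above the bench (on the pads: 25), and both catches are back within 0.06 rad of shut, over its ends (x of block_center in the frame of clip_holder between -0.01 and 0.01 m and y of block_center in the frame of clip_holder between -0.01 and 0.01 m and z of block_center in the frame of clip_holder between 0.02 and 0.03 m and angle between the y axis of block_center and the x axis of clip_holder, either way round below 0.17 rad and value of joint each of catch_near, catch_far below 0.06 rad and linear speed of block below 0.02 m/s and contact force between the fingers and block below 0.1 N); the robot touches nothing.
It also fails if it takes over 42 s, if anything falls off the work surface, if the arm or the gripper's body presses on something with over 40 N, if the wrist force passes 120 N, or if a joint passes its speed limit or range.

## Robot

A 7-joint arm with a two-finger parallel gripper is mounted at the origin on a cart in front of the work surface, level with it; the furniture and walls round the work are solid. World frame = base frame: x ahead of the robot, y to its left, z up, the work surface at z = 0. Lengths are in m, angles in rad, forces in N, time in s.
With the tool pointing down it reaches from about 0.4 to 0.85 m from the base axis. Payload 4.5 kg.
Tool frame: the origin (TCP) lies at the very end of the fingers, on their centre line; the grasp point (between the pads) lies 19 mm behind it (arm.hold_point_z is the distance from the TCP to the grasp point, in m); z points along the fingers, y is the line along which they close (so a half turn about z gives the same grasp; the last joint's range is limited). The gripper opens to 88 mm and grips with 3 to 60 N. Pads are 18 mm wide; open, the fingers measure 123 mm over their backs; the gripper's body (75 mm by 187 mm) begins 45 mm behind the grasp point.
Start: joints at [1.28, 0.689, -0.195, 1.565, 0.157, 0.902, -0.215], TCP at [0.199, -0.592, 0.239] pointing down, gripper open.
Joint ranges: [-3.01, 3.01], [-0.46, 2.08], [-1.47, 1.51], [0.13, 2.56], [-1, 4.14], [0.04, 2.09], [-2.66, 2.66]. Speed limits (rad/s): [2.57, 2.57, 3.14, 3.14, 3.14, 3.14, 3.14].

## Interface

Orientations are given as a rotation vector (axis times angle).
In Python, from bench import arm gives the robot as it stands.
- The arm moves only by the tool send_rows, never from a script. Its argument "series" is a list of rows, each a list of 5 numbers: the finger opening in mm, from 0 to 88.1, then the shift along the world's x, y, z in mm, then the turn about the world's z in degrees. A call has exactly 10 rows; each row is the pose to reach, as a shift and turn from the pose commanded when the call began; what a row does not reach only later rows make up. A row lasts 1/12 s, in which the tool goes at most 41.7 mm and 7.16 degrees, less where a joint would pass 70% of its speed; a pose out of reach is approached as far as the arm can. A call with a gripper value outside its range is refused whole. The fingers move at their own pace and stop on an object; "newtons" is the grip in N (left out, the last holds). Time passes only in rows, so rows that repeat a pose let the fingers close, or fill a call up. It gives the time, the measured TCP pose, the force, the opening and the grip force at its end, in the units of the state.
- arm.sense(): the state, without advancing time (a new reading comes with each control period).
- arm.snapshot(name): name is "scene" or "side" or "wrist"; returns a dict with "color" (400x640x3 uint8, red, green, blue), "vertical_fov" (degrees; the focal length in pixels is half the picture's height over the tangent of half this angle, whatever the lens; pixels are square), "cx", "cy" (the principal point, pixels), "k1" (the pictures are not rectified: a ray, as slopes to the right and down, at radius r is drawn at 1 + k1 r^2 times it, then the intrinsics apply), "extrinsics" (4x4, takes a point from camera to world coordinates); the wrist camera has in their place "tool_from_camera" (4x4, takes a point from camera to tool coordinates, whose origin is the TCP and whose axes are the flange's). Camera axes: x right, y up, looking along -z (the intrinsics and any distortion apply to the point x, -y, -z); pixel columns grow to the right and rows downward; lengths in m; the calibration is good to about 2 mm. A picture is of the moment at which its call begins: read the wrist's pose just before it. There is no depth.
- arm.close_job(): hands the job in; it is judged then, once.
The state is a dict: "t": time; "joint_pos": joint angles; "qvel": joint speeds; "joint_torque": joint torques, N m; "tool_pos": TCP position; "tcp_rot": TCP orientation; "wrist_force": force on the tool from outside, world axes, zero at the start; "ft_torque": the same for the moment, N m; "width": finger opening in m; "grasp_force": force on a finger pad.
Only numpy, scipy, OpenCV 4.12 (cv2) and the standard library are available. Lean on these libraries where they do the work, as an engineer would, in place of code of your own. Each camera call takes 0.05 s, during which the arm holds its last target. There are 200 camera calls.

## Working session

There is one attempt and no reset: what is moved stays moved. The work goes in short steps, Python scripts to look and compute and a tool call to move; the robot and the scene stay as the last step left them, time stands still between calls to the robot, and variables do not carry over. Pictures are saved under pics/ and viewed, at most 11 in all, crops included, and the job is handed in when it is done.

Besides the shell and the picture viewer there is one more tool, called after "Emit:" by a JSON object that holds its "api" and its "payload". send_rows: Moves the arm, as the interface text tells. Its arguments: {"type":"object","properties":{"series":{"type":"array"},"newtons":{"type":"number"}},"required":["series"]}

```bash
ls; mkdir -p pics
cat > h.py <<'E'
import numpy as np, cv2, pickle
from scipy.spatial.transform import Rotation as R
from bench import arm
def snap(name,fn):
    st=arm.sense(); s=arm.snapshot(name)
    if 'extrinsics' in s: E=np.array(s['extrinsics'])
    else:
        T=np.eye(4); T[:3,:3]=R.from_rotvec(st['tcp_rot']).as_matrix(); T[:3,3]=st['tool_pos']
        E=T@np.array(s['tool_from_camera'])
    s['E']=E; pickle.dump(s,open('pics/'+fn+'.pkl','wb'))
    cv2.imwrite('pics/'+fn+'.png',s['color'][:,:,::-1]); return s
def load(fn): return pickle.load(open('pics/'+fn+'.pkl','rb'))
def KD(s):
    f=200/np.tan(np.radians(s['vertical_fov'])/2)
    return np.array([[f,0,s['cx']],[0,f,s['cy']],[0,0,1.]]),np.array([s['k1'],0,0,0,0.])
def px2w(s,uv,z):
    K,D=KD(s); n=cv2.undistortPoints(np.array(uv,float).reshape(-1,1,2),K,D).reshape(-1,2)
    d=np.c_[n[:,0],-n[:,1],-np.ones(len(n))]@s['E'][:3,:3].T; o=s['E'][:3,3]
    return o+d*((np.broadcast_to(z,len(n))-o[2])/d[:,2])[:,None]
def w2px(s,P):
    K,D=KD(s); c=(np.array(P,float).reshape(-1,3)-s['E'][:3,3])@s['E'][:3,:3]
    return cv2.projectPoints(c*[1,-1,-1],np.zeros(3),np.zeros(3),K,D)[0].reshape(-1,2)
E
python3 - <<'E'
from h import *
a=snap('scene','sc0'); b=snap('side','si0'); w=snap('wrist','w0')
for s in (a,b,w): print(s['vertical_fov'],s['k1'],s['E'][:3].round(3).tolist())
print(arm.sense())
E
```

```text
pics
46.30655669749255 -0.0900530523972663 [[-0.734, 0.513, -0.445, 0.006], [-0.679, -0.57, 0.462, 0.477], [-0.017, 0.641, 0.767, 0.889]]
42.49356906234186 -0.06811312433227891 [[0.951, -0.16, 0.265, 0.774], [0.309, 0.555, -0.772, -0.857], [-0.024, 0.816, 0.578, 0.672]]
67.29631545280914 -0.03469249467094785 [[0.319, 0.914, 0.25, 0.263], [-0.948, 0.308, 0.083, -0.57], [-0.001, -0.264, 0.965, 0.385]]
{'t': 0.15, 'joint_pos': array([ 1.27983116,  0.68979809, -0.1945449 ,  1.56605716,  0.15728734,
        0.90251587, -0.21510321]), 'qvel': array([-0.00151657, -0.00319392, -0.00065219, -0.00385335, -0.00029421,
       -0.00032728, -0.00106881]), 'joint_torque': array([-1.76201476e-03, -5.27866387e+01, -1.26868442e+00, -1.53587741e+01,
       -5.25311858e-02,  3.93330018e-03,  1.07135927e-04]), 'tool_pos': array([ 0.19925831, -0.59189406,  0.23810328]), 'tcp_rot': array([-3.09891102e+00, -5.07777714e-01,  4.78084244e-04]), 'wrist_force': array([-0.22389632, -0.28894079, -0.2752428 ]), 'ft_torque': array([0.0271522 , 0.03777893, 0.04213743]), 'grasp_force': 0.0, 'width': 0.08812497302582069}
```

View pics/sc0.png

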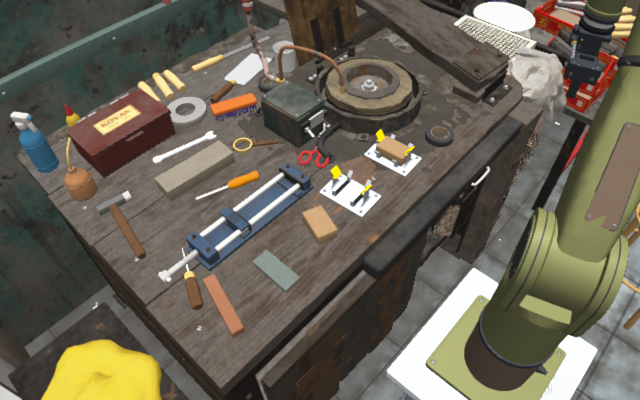

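View pics/si0.png

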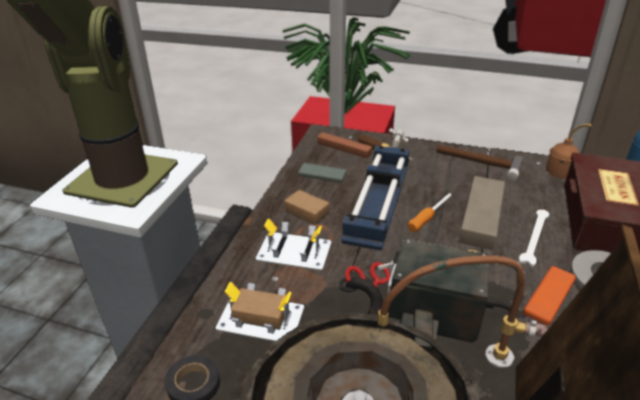

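The scene view shows the loose block at about (320,223), the empty holder at (350,193), the full twin at (393,155), the slip stone at (276,270) and the stick at (222,304). In the side view the block is at (306,205) and the empty holder at (295,250). I'll enlarge crops to read the corners.

Run:
```python
from h import *
a=load('sc0');b=load('si0')
c1=cv2.resize(a['color'][160:250,295:390,::-1],None,fx=6,fy=6,interpolation=cv2.INTER_CUBIC)
c2=cv2.resize(b['color'][180:275,250:340,::-1],None,fx=6,fy=6,interpolation=cv2.INTER_CUBIC)
cv2.imwrite('pics/c1.png',c1);cv2.imwrite('pics/c2.png',c2)
print(px2w(a,[[320,223],[350,193],[276,270],[393,155]],0).round(3),px2w(b,[[306,205],[295,250]],0).round(3))
```

```text
[[ 0.49  -0.019 -0.   ]
 [ 0.499 -0.141  0.   ]
 [ 0.473  0.144  0.   ]
 [ 0.502 -0.325  0.   ]] [[ 0.468  0.018  0.   ]
 [ 0.494 -0.133  0.   ]]
```

View pics/c1.png

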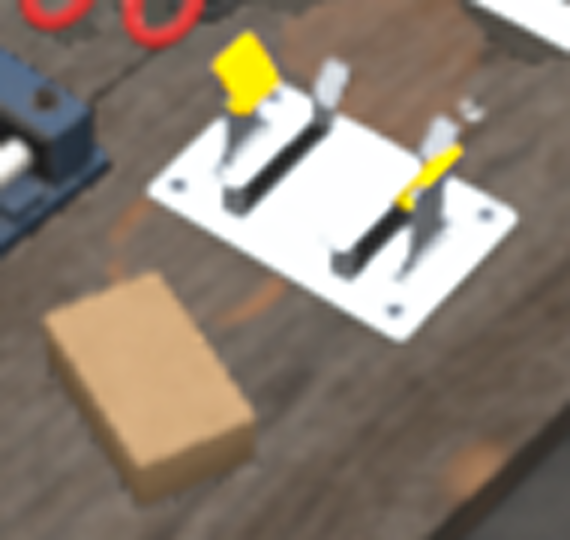

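View pics/c2.png

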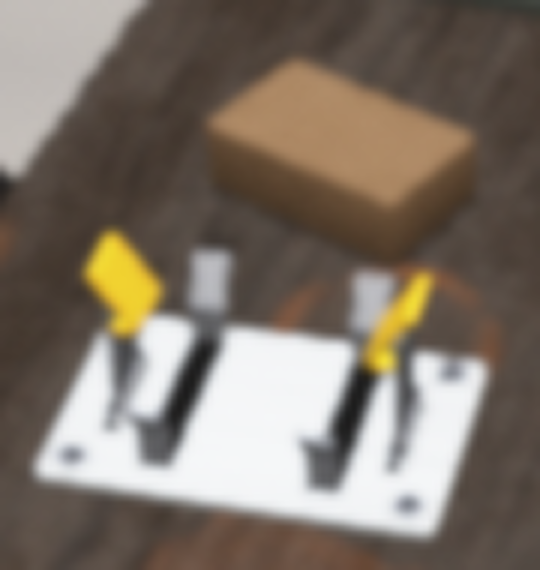

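```bash
cat > m.py <<'E'
from h import *
def rep(s,off,k,pts,z,nm):
    uv=(np.array(pts,float)+.5)/k-.5+off; P=px2w(s,uv,z)
    e=np.roll(P,-1,0)-P
    print(nm,P[:,:2].round(4).tolist(),'mean',P.mean(0).round(4),'len',np.linalg.norm(e,axis=1).round(4),'ang',np.degrees(np.arctan2(e[:,1],e[:,0])).round(1))
E
python3 - <<'E'
from m import *
a=load('sc0');b=load('si0')
rep(a,[295,160],6,[[45,318],[153,272],[255,422],[140,468]],.03,'A block')
rep(b,[250,180],6,[[208,125],[297,58],[475,140],[388,208]],.03,'B block')
rep(a,[295,160],6,[[147,190],[280,80],[518,215],[402,340]],.006,'A plate')
rep(b,[250,180],6,[[35,470],[435,537],[490,362],[125,315]],.006,'B plate')
E
```

```text
A block [[0.5267, 0.0031], [0.5112, -0.0429], [0.4309, -0.0139], [0.4487, 0.0316]] mean [ 0.4794 -0.0055  0.03  ] len [0.0486 0.0853 0.0488 0.083 ] ang [-108.7  160.1   68.6  -20. ]
B block [[0.4313, -0.0185], [0.4483, 0.0309], [0.526, -0.0008], [0.5083, -0.0477]] mean [ 0.4785 -0.009   0.03  ] len [0.0522 0.0839 0.0502 0.0823] ang [  71.   -22.1 -110.7  159.2]
A plate [[0.558, -0.0889], [0.5587, -0.1749], [0.433, -0.1824], [0.4262, -0.0983]] mean [ 0.494  -0.1361  0.006 ] len [0.086  0.126  0.0844 0.1321] ang [ -89.5 -176.6   94.6    4.1]
B plate [[0.4309, -0.1835], [0.5638, -0.1767], [0.5569, -0.0898], [0.4299, -0.1009]] mean [ 0.4954 -0.1377  0.006 ] len [0.133  0.0872 0.1276 0.0825] ang [   2.9   94.5 -175.   -89.3]
```

Emit:
{"api": "send_rows", "payload": {"series": [[88,8,16,0,-3],[88,22,45,0,-7],[88,38,80,0,-11],[88,55,116,0,-15],[88,72,152,0,-19],[88,89,188,0,-23],[88,106,224,0,-27],[88,123,260,0,-31],[88,140,296,0,-35],[88,157,332,0,-39]]}}

```text
t: 0.98
tool_pos: [0.3569, -0.2585, 0.2388]
tcp_rot: [-3.091, 0.562, -0.0]
wrist_force: [1.7, 0.5, -0.8]
width: 0.0881
grasp_force: 0.0
```

Emit:
{"api": "send_rows", "payload": {"series": [[88,17,36,0,0],[88,34,72,0,0],[88,51,108,0,0],[88,68,144,0,0],[88,85,180,0,0],[88,102,214,-10,0],[88,114,236,-20,0],[88,121,247,-30,0],[88,123,250,-35,0],[88,123,250,-35,0]]}}

```text
t: 1.82
tool_pos: [0.4786, -0.0107, 0.2025]
tcp_rot: [3.091, -0.555, -0.004]
wrist_force: [-0.2, 0.5, -0.4]
width: 0.0879
grasp_force: 0.0
```

Run:
```python
from h import *
s=snap('wrist','w1'); st=arm.sense(); print(st['t'],st['tool_pos'],st['tcp_rot'],st['joint_pos'].round(2),st['wrist_force'])
r=R.from_rotvec(st['tcp_rot']).as_matrix(); print('toolx',np.degrees(np.arctan2(r[1,0],r[0,0])), r[2,2])
```

```text
1.8667 [ 0.47836668 -0.01200243  0.20314531] [ 3.08977058 -0.55852032 -0.00348401] [-0.12  0.56  0.08  2.04 -0.08  0.54 -1.92] [-0.81897054 -1.22882738  0.0234995 ]
toolx -20.492886941532042 -0.9999960139232708
```

View pics/w1.png

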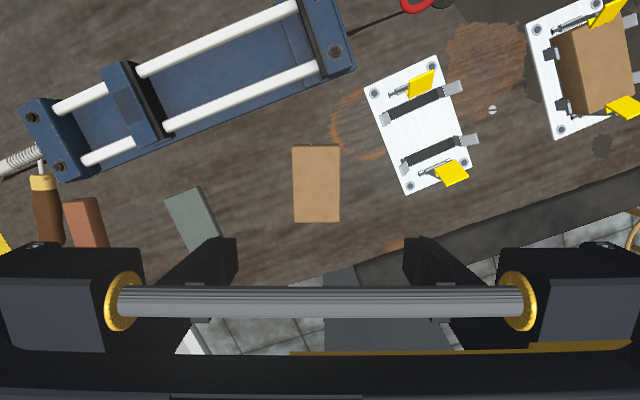

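The wrist view shows the loose block (top face corners about (293,146), (339,146), (339,221), (294,221)), and the empty holder to its right (plate corners (364,66), (436,55), (473,168), (409,195)). I'll crop for precision.

Run:
```python
from m import *
s=load('w1')
cv2.imwrite('pics/c3.png',cv2.resize(s['color'][45:230,285:480,::-1],None,fx=4,fy=3.2*1.25/1.25,interpolation=cv2.INTER_CUBIC))
rep(s,[0,0],1,[[293,146],[339,146],[339,221],[294,221]],.03,'block')
rep(s,[0,0],1,[[364,66],[436,55],[473,168],[409,195]],.006,'plate')
print(w2px(s,[[.4786,-.007,.03],[.495,-.137,.006],[.479,-.012,.2]]))
```

```text
block [[0.5271, 0.0009], [0.5103, -0.0442], [0.4321, -0.0167], [0.4497, 0.0306]] mean [ 0.4798 -0.0073  0.03  ] len [0.0482 0.0829 0.0504 0.0829] ang [-110.4  160.6   69.6  -21. ]
plate [[0.5778, -0.0979], [0.5622, -0.1731], [0.4305, -0.1826], [0.4255, -0.1036]] mean [ 0.499  -0.1393  0.006 ] len [0.0768 0.132  0.0792 0.1525] ang [-101.8 -175.8   93.6    2.1]
[[316.33878729 185.83265994]
 [420.54863913 128.1009494 ]
 [321.72399419 248.4325188 ]]
```

View pics/c3.png

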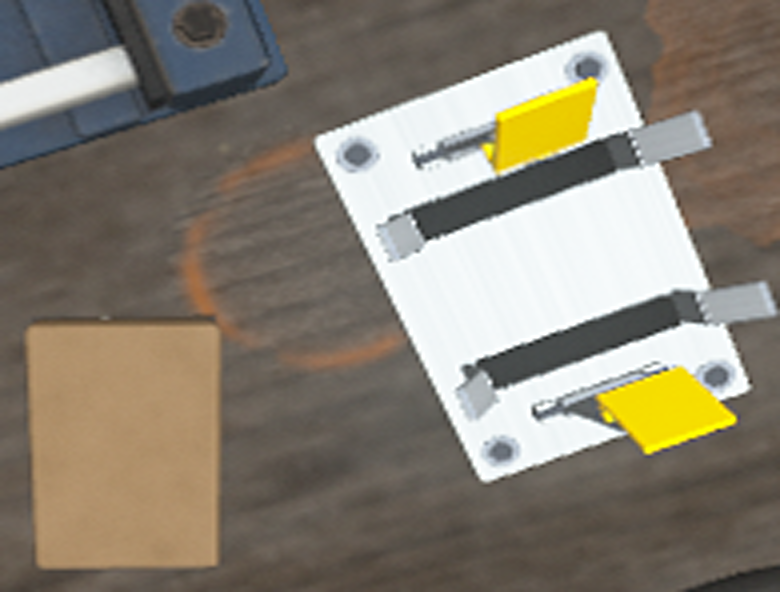

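Run:
```python
from m import *
s=load('w1'); k=np.array([4,3.2])
for nm,p,z in [('block',[[26,322],[219,322],[218,567],[37,567]],.03),('plate',[[316,138],[606,32],[750,385],[484,482]],.006),('screw',[[358,154],[587,68],[715,375],[500,451]],.006)]:
    rep(s,[285,45],k,p,z,nm)
```

```text
block [[0.5284, 0.0025], [0.5108, -0.0449], [0.4311, -0.0165], [0.4488, 0.0311]] mean [ 0.4798 -0.0069  0.03  ] len [0.0505 0.0846 0.0507 0.0846] ang [-110.4  160.4   69.6  -19.7]
plate [[0.5572, -0.0906], [0.5624, -0.1733], [0.4343, -0.1825], [0.4265, -0.0997]] mean [ 0.4951 -0.1365  0.006 ] len [0.0828 0.1285 0.0831 0.131 ] ang [ -86.4 -175.9   95.4    4. ]
screw [[0.5484, -0.0997], [0.5534, -0.1655], [0.4414, -0.1736], [0.4361, -0.1074]] mean [ 0.4948 -0.1366  0.006 ] len [0.066  0.1123 0.0665 0.1125] ang [ -85.6 -175.9   94.5    3.9]
```

Emit:
{"api": "send_rows", "payload": {"series": [[88,1,4,-15,0.5],[88,1,4,-45,0.5],[88,1,4,-80,0.5],[88,1,4,-115,0.5],[88,1,4,-145,0.5],[88,1,4,-165,0.5],[88,1,4,-178,0.5],[88,1,4,-180,0.5],[88,1,4,-180,0.5],[88,1,4,-180,0.5]]}}

```text
t: 2.7
tool_pos: [0.4807, -0.0078, 0.0247]
tcp_rot: [3.093, -0.546, 0.002]
wrist_force: [0.4, -0.6, 0.5]
width: 0.0878
grasp_force: 0.0
```

Run:
```python
from h import *
st=arm.sense(); print(st['t'],st['tool_pos'],st['wrist_force'])
r=R.from_rotvec(st['tcp_rot']).as_matrix(); print('toolx',np.degrees(np.arctan2(r[1,0],r[0,0])))
```

```text
2.7 [ 0.48071675 -0.00784411  0.02472812] [ 0.44307895 -0.57663687  0.48258058]
toolx -20.014446848687133
```

Emit:
{"api": "send_rows", "payload": {"series": [[88,-1,1,-10,0],[88,-1,1,-19,0],[88,-1,1,-19,0],[50,-1,1,-19,0],[45,-1,1,-19,0],[45,-1,1,-19,0],[45,-1,1,-19,0],[45,-1,1,-19,0],[45,-1,1,-19,0],[45,-1,1,-19,0]], "newtons": 30}}

```text
t: 3.53
tool_pos: [0.4796, -0.0054, 0.0049]
tcp_rot: [3.094, -0.543, 0.0]
wrist_force: [1.3, 0.5, 1.7]
width: 0.0519
grasp_force: 30.0
```

Emit:
{"api": "send_rows", "payload": {"series": [[45,0,0,10,0],[45,0,0,35,0],[45,0,0,70,0],[45,2,-10,95,4],[45,5,-38,110,9],[45,9,-70,110,14],[45,13,-100,110,19],[45,15,-122,110,23],[45,15,-131,110,24],[45,15,-131,110,24]]}}

```text
t: 4.37
tool_pos: [0.4939, -0.1391, 0.1151]
tcp_rot: [3.138, 0.104, -0.0]
wrist_force: [0.6, 0.4, -0.8]
width: 0.0524
grasp_force: 30.0
```

Run:
```python
from h import *
s=snap('wrist','w2'); b=snap('side','si2');a=snap('scene','sc2'); st=arm.sense(); print(st['t'],st['tool_pos'],st['wrist_force'],st['width'],st['joint_pos'].round(2))
r=R.from_rotvec(st['tcp_rot']).as_matrix(); print('toolx',np.degrees(np.arctan2(r[1,0],r[0,0])),r[2])
c=[cv2.resize(b['color'][165:285,220:370,::-1],(600,480),interpolation=cv2.INTER_CUBIC)]
cv2.imwrite('pics/c4.png',c[0])
```

```text
4.5167 [ 0.49425436 -0.13407962  0.11477867] [ 0.01103158 -0.13755643 -0.8914365 ] 0.05187527576533291 [ 0.23  0.74 -0.09  2.01  0.16  0.39 -1.48]
toolx 4.174936222575888 [-4.60018087e-04 -1.56106937e-03 -9.99998676e-01]
```

View pics/c4.png

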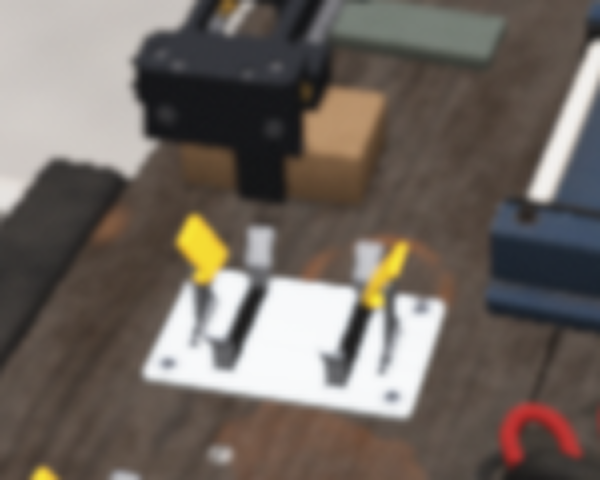

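View pics/w2.png

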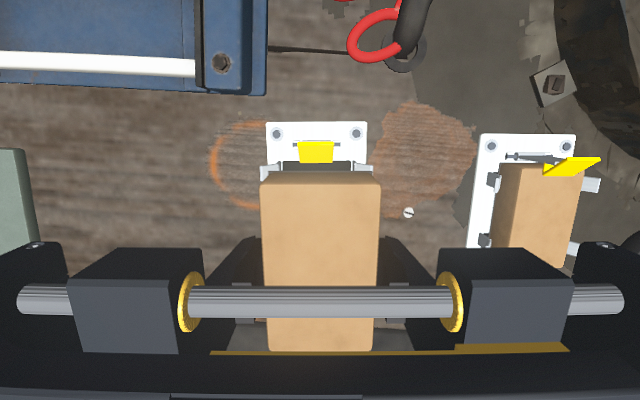

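Run:
```python
from m import *
s=load('w2'); st=arm.sense(); print(st['tool_pos'])
print('screws',px2w(s,[[277,133],[356,133]],.006),'plate far',px2w(s,[[266,123],[367,122]],.006))
print('blk end top',px2w(s,[[261,184],[380,184]],.140),'bot',px2w(s,[[265,171],[376,171]],.110))
c=np.array([.4950,-.1366]);t=np.radians(4.1);r=np.array([[np.cos(t),-np.sin(t)],[np.sin(t),np.cos(t)]])
print('pred screw',[c+r@[.0562,y] for y in(.0332,-.0332)],'pred blk end',[c+r@[.043,y] for y in(.026,-.026)])
```

```text
[ 0.49425436 -0.13407962  0.11477867]
screws [[ 0.54884823 -0.0996327   0.006     ]
 [ 0.5531442  -0.16521337  0.006     ]] plate far [[ 0.55635285 -0.0903113   0.006     ]
 [ 0.56260258 -0.17343489  0.006     ]]
blk end top [[ 0.53391326 -0.11172443  0.14      ]
 [ 0.53713081 -0.16088982  0.14      ]] bot [[ 0.5342656  -0.1081304   0.11      ]
 [ 0.5379667  -0.16462172  0.11      ]]
pred screw [array([ 0.54868246, -0.09946681]), array([ 0.55342989, -0.16569688])] pred blk end [array([ 0.53603102, -0.10759215]), array([ 0.53974889, -0.15945907])]
```

Emit:
{"api": "send_rows", "payload": {"series": [[45,1,0,-8,0],[45,1,0,-20,0],[45,1,0,-32,0],[45,1,0,-42,0],[45,1,0,-47,0],[45,1,0,-47,0],[45,1,0,-47,0],[45,1,0,-47,0],[45,1,0,-47,0],[45,1,0,-47,0]], "newtons": 40}}

```text
t: 5.35
tool_pos: [0.4958, -0.1365, 0.0682]
tcp_rot: [3.139, 0.112, 0.002]
wrist_force: [0.5, 0.4, -0.3]
width: 0.0524
grasp_force: 40.0
```

Run:
```python
from h import *
print(load('w2')['E'][:3,3], arm.sense()['tool_pos'])
for i in range(3):
    s=snap('wrist','w3'); st=arm.sense(); print(st['t'],st['tool_pos'],st['wrist_force'])
```

```text
[ 0.56050384 -0.13420408  0.26192405] [ 0.49581966 -0.13646745  0.06822695]
5.4 [ 0.49574184 -0.13646889  0.06818118] [-0.34963801 -0.51132281 -1.20269096]
5.45 [ 0.49572339 -0.13646854  0.06814049] [-0.4170191   0.39577623 -0.87047126]
5.5 [ 0.49564124 -0.13642977  0.06803987] [ 0.45911244  0.33538112 -0.33831802]
```

View pics/w3.png

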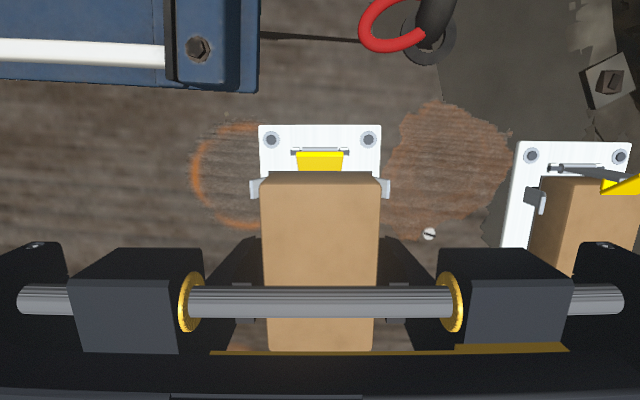

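The wrist view shows the block (columns 261–379) centred on the plate (259–381) and square to it. Now I'll press down.

Emit:
{"api": "send_rows", "payload": {"series": [[45,0,0,-6,0],[45,0,0,-11,0],[45,0,0,-16,0],[45,0,0,-21,0],[45,0,0,-26,0],[45,0,0,-31,0],[45,0,0,-36,0],[45,0,0,-40,0],[45,0,0,-44,0],[45,0,0,-46,0]]}}

```text
t: 6.33
tool_pos: [0.4952, -0.1363, 0.0211]
tcp_rot: [-3.139, -0.113, 0.001]
wrist_force: [-0.6, -0.3, 1.0]
width: 0.0521
grasp_force: 40.0
```

Emit:
{"api": "send_rows", "payload": {"series": [[45,0,0,-2,0],[45,0,0,-4,0],[45,0,0,-6,0],[45,0,0,-8,0],[45,0,0,-8,0],[45,0,0,-8,0],[45,0,0,-8,0],[45,0,0,-8,0],[45,0,0,-8,0],[45,0,0,-8,0]]}}

```text
t: 7.17
tool_pos: [0.4954, -0.1363, 0.0149]
tcp_rot: [3.139, 0.113, 0.001]
wrist_force: [-1.6, 0.9, 11.9]
width: 0.0524
grasp_force: 40.0
```

Run:
```python
from h import *
b=snap('side','si3'); st=arm.sense(); print(st['t'],st['tool_pos'],st['wrist_force'],st['ft_torque'])
cv2.imwrite('pics/c5.png',cv2.resize(b['color'][175:285,225:365,::-1],None,fx=5,fy=5,interpolation=cv2.INTER_CUBIC))
```

```text
7.2167 [ 0.49544425 -0.13631083  0.0148909 ] [-2.69965912  0.23060517 10.77977122] [ 0.25916567  0.46131378 -0.01238588]
```

View pics/c5.png

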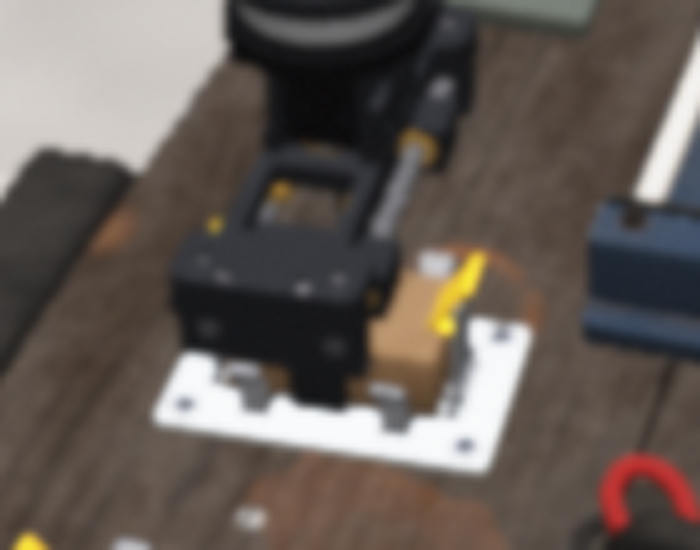

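The side crop shows the block down on the pads with the far catch at about (450,300) over its end. Pressing force is 11 N at a TCP height of 15 mm, which matches a seated block. I'll release and retreat.

Emit:
{"api": "send_rows", "payload": {"series": [[45,0,0,1,0],[60,0,0,2,0],[70,0,0,2,0],[72,0,0,2,0],[72,0,0,2,0],[72,0,0,2,0],[72,0,0,12,0],[72,0,0,35,0],[72,0,0,65,0],[72,0,0,100,0]]}}

```text
t: 8.05
tool_pos: [0.4944, -0.1361, 0.1144]
tcp_rot: [-3.139, -0.113, 0.005]
wrist_force: [1.1, -0.0, -0.1]
width: 0.0723
grasp_force: 0.0
```

Emit:
{"api": "send_rows", "payload": {"series": [[72,0,5,30,0],[72,0,15,60,0],[72,-5,30,80,0],[72,-15,60,90,0],[72,-25,90,90,0],[72,-30,110,90,0],[72,-30,120,90,0],[72,-30,120,90,0],[72,-30,120,90,0],[72,-30,120,90,0]]}}

```text
t: 8.88
tool_pos: [0.4659, -0.0181, 0.2037]
tcp_rot: [3.138, 0.109, 0.0]
wrist_force: [0.3, -0.4, -0.5]
width: 0.072
grasp_force: 0.0
```

Run:
```python
from h import *
b=snap('side','si4'); a=snap('scene','sc4'); st=arm.sense(); print(st['t'],st['tool_pos'],st['wrist_force'],st['width'],st['qvel'].round(3))
c=[cv2.resize(i,(390,390),interpolation=cv2.INTER_CUBIC) for i in (b['color'][200:290,245:335,::-1],a['color'][150:240,305:395,::-1])]
cv2.imwrite('pics/c6.png',np.hstack(c))
```

```text
8.9833 [ 0.46574454 -0.01808178  0.20358906] [ 0.44790435 -0.31925484  0.2463902 ] 0.0720468773773999 [-0.001  0.001 -0.006  0.003 -0.001 -0.001 -0.001]
```

View pics/c6.png

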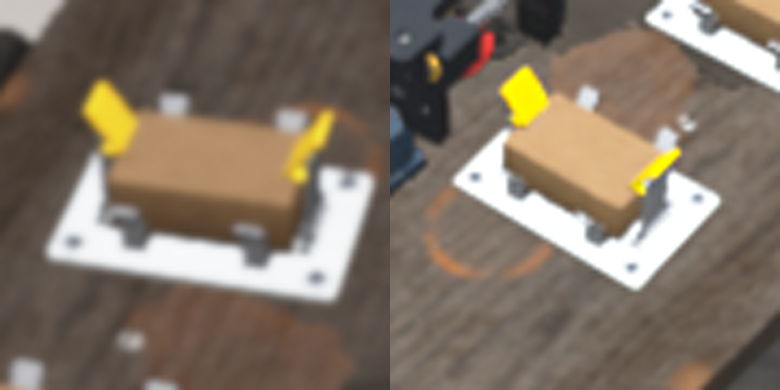

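Both views show the block flat between the guides with both yellow catches over its ends. I'll compare the catch positions with the first, shut pictures and then hand in.

Run:
```python
from h import *
for p,q,rc in (('si0','si4',(210,255,245,335)),('sc0','sc4',(150,210,320,395))):
    for n in (p,q):
        c=load(n)['color'][rc[0]:rc[1],rc[2]:rc[3]].astype(int); m=((c[...,0]>170)&(c[...,1]>140)&(c[...,2]<90)).astype('uint8')
        k=cv2.connectedComponentsWithStats(m); print(n,[(k[3][i].round(1).tolist(),int(k[2][i,4])) for i in range(1,k[0]) if k[2][i,4]>8])
s=load('sc4'); print('top',(w2px(s,[[.495,-.1366,.04]])-[305,150])*390/90+[390,0])
```

```text
si0 [([25.1, 16.8], 118), ([70.9, 23.3], 63)]
si4 [([25.3, 17.2], 132), ([70.4, 23.9], 83)]
sc0 [([15.2, 21.7], 96), ([46.2, 38.7], 28)]
sc4 [([15.4, 21.8], 97), ([45.7, 38.8], 34)]
top [[587.8983705  147.56403686]]
```

```bash
python3 -c "
from bench import arm
print(arm.close_job())"
```

```text
the job is handed in; nothing more can be done
None
```

The cork block is seated flat in the empty holder with both catches shut over its ends. It is released, the arm is clear, and I handed the job in at about 9 s; no pass or fail verdict came back.

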